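# Set up the next culture flask under the swing-arm lamp

### The arm

A 7-joint arm with a two-finger parallel gripper is mounted at the origin on the work surface. World frame = base frame: x ahead of the robot, y to its left, z up, the work surface at z = 0. Lengths are in m, angles in rad, forces in N, time in s.
With the tool pointing down it reaches from about 0.35 to 0.9 m from the base axis. Payload 8.1 kg.
Tool frame: the origin (TCP) lies at the very end of the fingers, on their centre line; the grasp point (between the pads) lies 19 mm behind it; z points along the fingers, y is the line along which they close (so a half turn about z gives the same grasp; the last joint's range is limited). The gripper opens to 85 mm and grips with 20 to 120 N. Pads are 22 mm wide; open, the fingers measure 114 mm over their backs; the gripper's body (76 mm by 85 mm) begins 54 mm behind the grasp point. The pads swing forward as they close: fully open they stand 13 mm farther back than shut.
Start: joints at [1.043, 0.434, 0.025, 1.573, -0.012, 1.134, -0.075], TCP at [0.258, -0.569, 0.231] pointing down, gripper open.
Joint ranges: [-2.62, 2.62], [-0.44, 2.09], [-1.27, 1.32], [0.08, 2.57], [-1.32, 4.46], [0.12, 2], [-2.74, 2.74]. Speed limits (rad/s): [2.22, 2.22, 3.01, 3.01, 3.14, 3.14, 3.14].

### API

Orientations are given as a rotation vector (axis times angle).
In Python, from plant import ctrl gives the robot as it stands.
- The arm moves only by the tool send_rows, never from a script. Its argument "targets" is a list of rows, each an object of numbers: "dx", "dy", "dz": the shift along the tool's x, y, z each as a share of 0.4 m, from -1 to 1; "wx", "wy", "wz": the turn, a rotation vector about the tool's x, y, z each as a share of 90 degrees, from -1 to 1. A call has 1 to 20 rows; each row shifts and turns the commanded pose from where the row before left it, along the tool's axes as they then stand; what a row does not reach is not made up. A row lasts 1/8 s, in which the tool goes at most 62.5 mm and 10.7 degrees, less where a joint would pass 70% of its speed; a pose out of reach is approached as far as the arm can. A call with a number of a shift or a turn outside -1 to 1 is refused whole. A call with a gripper value outside its range is refused whole. "jaw" is the closure, from 0 (fully open) to 1 (shut), set as the call begins (left out, the last holds). The fingers move at their own pace and stop on an object; the grip force is fixed at half the most. Time passes only in rows, so rows that do not move let the fingers close. It gives the time, the measured TCP pose, the force, the opening and the grip force at its end, in the units of the state.
- ctrl.get_state(): the state, without advancing time (a new reading comes with each control period).
- ctrl.grab_frame(name): name is "scene" or "side" or "wrist"; returns (picture, depth): 400x640x3 uint8, red, green, blue; 400x640 float32, m along the optical axis (not along the pixel's ray), 0 where there is no reading.
- ctrl.calibration(name): a dict with "intrinsics" (3x3 intrinsics, pixels), "R" (3x3) and "t" (3): a world point X has camera coordinates R X + t. Camera axes: x right, y down, z forward; pixel columns grow to the right and rows downward; lengths in m; the calibration is good to about 2 mm. The wrist camera is an equidistant fisheye: a pixel r from the principal point sees the ray r / f radians off the axis. A picture is of the moment at which its call begins: read the wrist's pose just before it. calibration takes no time and is no camera call; for the wrist camera it gives the pose at the moment of the call.
- ctrl.hand_in(): hands the job in; it is judged then, once.
Trained networks look in the newest picture that a camera, given by its name, has taken for a name from the list of things; names that differ only in an ending like _2 or _b are one class to them, and where a whole thing is asked for, a point or a joint stands for the part that bears it (a point fixed in the world has none). Each returns a list of dicts, best first, with "p" (0 to 1); they miss things now and then, are a little off and sometimes report something else, mostly with a low value. They report only what shows in the picture. A call takes as long as a camera call. They do not tell look-alikes from the thing itself.
- ctrl.search_frame(target, camera): "bbox" ([left, top, right, bottom] in pixels, round what is visible of it).
- ctrl.regions_of(target, camera): "region" (400x640 bool, what is visible of it) and "bbox" ([left, top, right, bottom] in pixels, round what is visible of it).
- ctrl.landmark_of(target, camera): "position" ([column, row] in pixels: a listed point, or the origin of a listed thing).
The state is a dict: "time_s": time; "qpos": joint angles; "joint_vel": joint speeds; "effort": joint torques, N m; "ee_pos": TCP position; "tcp_rot": TCP orientation; "ft_force": force on the tool from outside, world axes, zero at the start; "ft_torque": the same for the moment, N m; "opening": opening from 0.0 (shut) to 1.0 (fully open); "grasp_force": force on a finger pad.
Only numpy, scipy, OpenCV 4.12 (cv2) and the standard library are available. Lean on these libraries where they do the work, as an engineer would, in place of code of your own. Each camera call takes 0.05 s, during which the arm holds its last target. There are 200 camera calls.

### The job

One of the two round windows of the viewing stand already has a flask on it; the other is free. Lay the flask that waits on the bench flat on the free window, with the middle of its box over the middle of the window, and leave the swing-arm lamp centred straight above it, swinging the lamp out of the way first if it hinders you. Keep the flask level while you carry it, set it down rather than drop it, and leave the flask that is already on the stand where it is.

Things in the scene. Friction and masses are not known exactly. Their poses are not given: they have to be found in the camera images.
- stand: Viewing stand, fixed: a white slab with a black top, 370 mm wide (y), 280 mm deep (x from -80 to +200), top 40 mm above the bench. Origin on the bench below the midpoint between the windows; x points away from the robot, y to its left. A post 38 mm across at x = +160 mm carries the lamp arm. A small dish (54 mm across, 14 mm high) lies on it between the windows.
- window_left (a point): Centre of the left window (the robot's left) on the stand's top face, 140 mm from the stand's middle: a white flush disc 80 mm across in a steel rim.
- window_right (a point): Centre of the right window on the stand's top face, alike, 140 mm to the right of the stand's middle.
- flask_waiting: The flask that waits on the bench, left or right of the stand: a clear plastic culture flask lying flat, its box 70 mm long (x), 52 mm wide (y) and 27 mm high (z), with a neck and a white screw cap 25 mm across that reach to x = +64 mm. Origin under the middle of the box, on its underside; z up. About 90 g. Grip it by its long sides, 52 mm apart.
- flask_on_stand: The same kind of flask, already lying on one of the two windows of the stand. Same origin and axes.
- lamp (a joint): Angle of the lamp arm about the upright post (rad): 0 when it points along the stand's -x, towards the robot; positive when swung to the robot's left. About +0.72 stands over the left window and -0.72 over the right one; it turns from -1.2 to +1.2 and stays where it is left (a friction hinge: about 1 N at the knob).
- lamp_hinge (a point): On the axis of the lamp arm's hinge (vertical), at the foot of the hinge cap, 196 mm above the bench.
- lamp_knob (a point): Grip point in the upright black round knob on top of the lamp head: 26 mm across, from 25 mm below to 20 mm above this point, 213 mm from the hinge axis and 241 mm above the bench. Below the knob is the grey round top of the head, 58 mm across, 216 mm above the bench; the arm (26 mm wide) runs from there to the hinge at the same height.
- lamp_face (a point): Centre of the lower face of the brass lamp head (a cone 58 mm across above, 48 mm below), 131 mm above the bench, straight below the knob.
There are look-alikes about, which are no part of the job. Leave any pink look-alike of the flask_waiting alone.

How it is judged:
By the outcome, as a careful person would: the job done as asked, in the order asked, and still so for the second after the job is handed in, with the robot touching nothing.
It also fails if it takes over 72 s, if anything falls off the work surface, if the arm or the gripper's body presses on something with over 40 N, if the wrist force passes 120 N, or if a joint passes its speed limit or range.

## Working session

There is one attempt and no reset: what is moved stays moved. The work goes in short steps, Python scripts to look and compute and a tool call to move; the robot and the scene stay as the last step left them, time stands still between calls to the robot, and variables do not carry over. Pictures are saved under pics/ and viewed, at most 13 in all, crops included, and the job is handed in when it is done.

Besides the shell and the picture viewer there is one more tool, called after "Request:" as name(argument=value, ...) on one line, values as JSON. send_rows: Moves the arm, as the interface text tells. Shift numbers are shares of 0.4 m and turn numbers shares of 90 degrees, none past 1 either way. Its arguments: {"type":"object","properties":{"targets":{"type":"array","items":{"type":"object","properties":{"dx":{"type":"number","minimum":-1,"maximum":1},"dy":{"type":"number","minimum":-1,"maximum":1},"dz":{"type":"number","minimum":-1,"maximum":1},"wx":{"type":"number","minimum":-1,"maximum":1},"wy":{"type":"number","minimum":-1,"maximum":1},"wz":{"type":"number","minimum":-1,"maximum":1}}}},"jaw":{"type":"number"}},"required":["targets"]}

```bash
mkdir -p pics; cat > h.py <<'E'
import numpy as np, cv2
from plant import ctrl
from scipy.spatial.transform import Rotation as R
def cal(n):
    c=ctrl.calibration(n); return np.array(c["intrinsics"]),np.array(c["R"]),np.array(c["t"])
def ray(n,px,c=None):
    K,Rm,t=c or cal(n); u=(px[0]-K[0,2])/K[0,0]; v=(px[1]-K[1,2])/K[1,1]
    if n=="wrist":
        th=np.hypot(u,v); s=np.sin(th)/max(th,1e-9); d=np.array([u*s,v*s,np.cos(th)])
    else: d=np.array([u,v,1.])
    d=Rm.T@d; return -Rm.T@t, d/np.linalg.norm(d)
def at_z(n,px,z,c=None):
    o,d=ray(n,px,c); return o+d*(z-o[2])/d[2]
def tri(rs):
    A=sum(np.eye(3)-np.outer(d,d) for o,d in rs); b=sum((np.eye(3)-np.outer(d,d))@o for o,d in rs)
    p=np.linalg.solve(A,b); return p, max(np.linalg.norm(np.cross(p-o,d)) for o,d in rs)
def save(n,name,crop=None,k=1):
    im=ctrl.grab_frame(n); p=im[0][:,:,::-1]
    if crop: p=p[crop[1]:crop[3],crop[0]:crop[2]]
    cv2.imwrite("pics/"+name,cv2.resize(p,None,fx=k,fy=k,interpolation=cv2.INTER_CUBIC)); return im
E
python3 - <<'E'
from h import *
np.set_printoptions(precision=4,suppress=True)
s=ctrl.get_state(); print(s["time_s"],s["ee_pos"],s["tcp_rot"],s["opening"])
a=[save(n,"a_%s.png"%n)[0] for n in("scene","side")]
cv2.imwrite("pics/a.png",cv2.resize(np.vstack(a)[:,:,::-1],(480,600)))
for n in("scene","side","wrist"):
    if n=="wrist": save(n,"w.png")
    for t in["window_left","window_right","flask_waiting","lamp_hinge","lamp_knob","lamp_face","stand"]:
        print(n,t,[(np.round(q["position"],1).tolist(),round(q["p"],2),at_z(n,q["position"],{"w":.04,"s":0,"f":0}.get(t[0],{"h":.196,"k":.241,"f":.131}.get(t[5:6],0))).round(3).tolist()) for q in ctrl.landmark_of(t,n)])
E
```

```text
0.0 [ 0.2573 -0.569   0.2305] [-3.0695 -0.6618  0.0007] 1.000361038037762
scene window_left [([358.6, 234.3], 0.6, [0.548, 0.166, 0.04])]
scene window_right [([285.0, 281.7], 0.72, [0.572, -0.115, 0.04])]
scene flask_waiting [([380.7, 207.5], 0.65, [0.448, 0.367, 0.0]), ([361.7, 186.0], 0.53, [0.302, 0.423, 0.0]), ([411.5, 197.6], 0.53, [0.474, 0.493, 0.0])]
scene lamp_hinge [([373.0, 232.1], 0.73, [0.716, 0.042, 0.196])]
scene lamp_knob [([296.3, 188.1], 0.59, [0.5, -0.012, 0.241])]
scene lamp_face [([303.8, 227.8], 0.93, [0.522, -0.011, 0.131])]
scene stand [([323.7, 265.8], 0.92, [0.552, 0.029, 0.0])]
side window_left [([301.8, 253.5], 0.7, [0.541, 0.164, 0.04]), ([307.1, 235.8], 0.25, [0.545, 0.071, 0.04])]
side window_right [([314.6, 205.1], 0.8, [0.559, -0.12, 0.04])]
side flask_waiting [([299.7, 355.5], 0.96, [0.469, 0.498, -0.0]), ([321.5, 316.5], 0.9, [0.44, 0.368, 0.0]), ([368.7, 340.3], 0.65, [0.309, 0.423, 0.0])]
side lamp_hinge [([258.4, 189.0], 0.83, [0.701, 0.06, 0.196])]
side lamp_knob [([321.5, 170.3], 0.9, [0.511, -0.014, 0.241])]
side lamp_face [([320.6, 199.4], 0.63, [0.515, -0.016, 0.131])]
side stand [([310.0, 235.8], 0.85, [0.548, 0.016, 0.0])]
wrist window_left []
wrist window_right []
wrist flask_waiting []
wrist lamp_hinge []
wrist lamp_knob []
wrist lamp_face []
wrist stand []
```

View pics/a_scene.png

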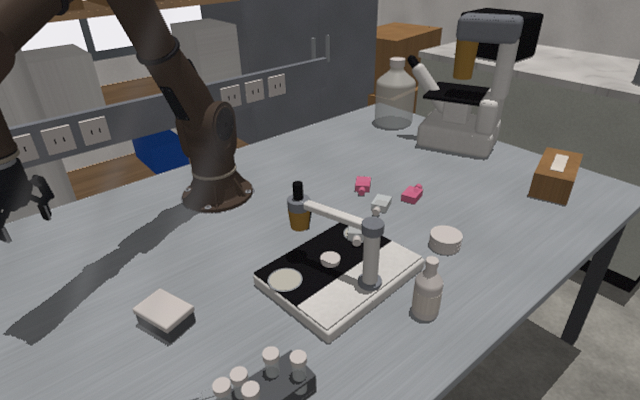

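View pics/a_side.png

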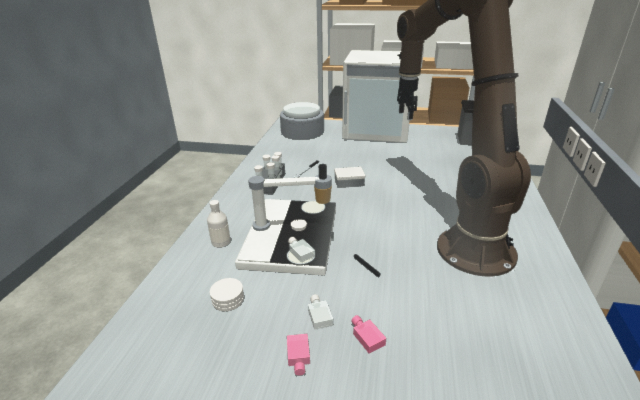

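The scene and side pictures show two pink look-alikes at side (298,350) and (368,333), which I'll leave alone. The clear, uncoloured flask at side (320,313), scene (381,203), fits the waiting flask. A flask already lies on the left window, side (300,249), so the right window at side (314,207) is free. The lamp head is at side (322,188), between the windows and towards the right. Next I'll triangulate and confirm with a crop.

```bash
python3 - <<'E'
from h import *
np.set_printoptions(precision=4,suppress=True)
im={n:save(n,"b_%s.png"%n) for n in("scene","side")}
C={n:cal(n) for n in im}
near={"window_left":((358,234),(302,253)),"window_right":((285,281),(314,205)),"flask_waiting":((381,206),(321,316)),"flask_on_stand":((352,233),(300,252)),"lamp_hinge":((373,232),(258,189)),"lamp_knob":((296,188),(321,170)),"lamp_face":((304,228),(320,199)),"stand":((324,266),(310,236))}
for t,g in near.items():
    rs=[]
    for n,q in zip(("scene","side"),g):
        c=[r["position"] for r in ctrl.landmark_of(t,n)]; c=[p for p in c if np.hypot(*(np.array(p)-q))<12]
        if c: rs.append(ray(n,c[0],C[n]))
    if len(rs)==2: print(t,*tri(rs))
for n,g in zip(("scene","side"),near["flask_waiting"]):
    for r in ctrl.regions_of("flask_waiting",n):
        m=r["region"]; v,u=np.nonzero(m)
        if np.hypot(u.mean()-g[0],v.mean()-g[1])<15:
            d=im[n][1][v,u]; k=d>0; K,Rm,t=C[n]
            P=np.linalg.inv(K)@np.array([u*d,v*d,d])[:,k]; W=(Rm.T@(P-t[:,None])).T
            W=W[(W[:,2]>.005)&(W[:,2]<.05)]
            hull=np.median(W,0); (c,s,a)=cv2.minAreaRect((W[:,:2]*1000).astype(np.float32)); e=np.linalg.eigh(np.cov(W[:,:2].T))[1][:,1]
            print(n,len(W),hull,"rect",np.round(c,0),np.round(s,0),a,"axis",e,np.percentile(W[:,2],[5,95]))
a=[cv2.resize(im[n][0][y-37:y+38,x-50:x+50,::-1],(600,450))[:, :] for n,(x,y) in(("scene",(388,200)),("side",(330,325)))]
cv2.imwrite("pics/crop.png",cv2.resize(np.hstack(a),(800,300)))
E
```

```text
window_left [0.5429 0.179  0.0392] 0.005305454759615017
window_right [ 0.5732 -0.1151  0.0477] 0.002236014987459054
flask_waiting [0.4351 0.3755 0.0005] 0.005044078767459097
flask_on_stand [0.5439 0.1619 0.0395] 0.0031130338749942076
lamp_hinge [0.7124 0.0494 0.1942] 0.0011135808117320807
lamp_knob [ 0.5171 -0.0197  0.2396] 0.0011433213523087077
lamp_face [ 0.5142 -0.0162  0.1334] 0.0058014043367242765
stand [0.5513 0.0239 0.0063] 0.000737682202997074
scene 297 [0.4579 0.3557 0.0242] rect [452. 359.] [ 52. 106.] 24.82497787475586 axis [-0.3915  0.9202] [0.0086 0.0276]
```

View pics/crop.png

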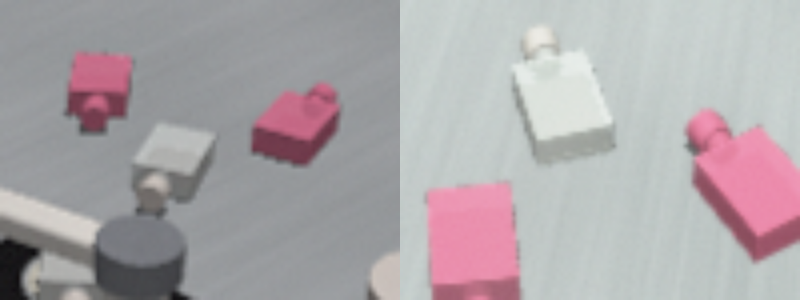

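The crop confirms it: the clear, whitish flask (left panel (175,165), right panel (562,95), cap at upper left) is the waiting one. Both neighbours are pink. First I go above the lamp knob.

Request:
send_rows(targets=[{"dz":-0.13},{"dz":-0.12},{"dx":0.105,"dy":-0.0905},{"dx":0.105,"dy":-0.0905},{"dx":0.105,"dy":-0.0905},{"dx":0.105,"dy":-0.0905},{"dx":0.105,"dy":-0.0905},{"dx":0.105,"dy":-0.0905},{"dx":0.105,"dy":-0.0905},{"dx":0.105,"dy":-0.0905},{"dx":0.105,"dy":-0.0905},{"dx":0.105,"dy":-0.0905},{"dx":0.105,"dy":-0.0905},{},{}], jaw=0)

```text
$.targets[0]: bad value
```

```bash
cat >> h.py <<'E'
def tool():
    s=ctrl.get_state(); p=np.array(s["ee_pos"]); M=R.from_rotvec(s["tcp_rot"]).as_matrix()
    print("t",round(s["time_s"],2),"tcp",p.round(4),"psi",np.degrees(np.arctan2(M[1,0],M[0,0])).round(1),"z",M[:,2].round(3),"open",round(s["opening"],3),"F",np.round(s["ft_force"],1),"grip",round(s["grasp_force"],1)); return p,M
def look(ts,n="wrist"):
    c=cal(n); o={}
    for t,z in ts.items():
        for q in ctrl.landmark_of(t,n):
            print(n,t,np.round(q["position"],1),round(q["p"],2),at_z(n,q["position"],z,c).round(4)); o.setdefault(t,ray(n,q["position"],c))
    return o
E
python3 - <<'E'
from h import *
p,M=tool(); save("wrist","c.png")
look({"lamp_knob":.241,"lamp_hinge":.196,"window_left":.04,"window_right":.04,"flask_waiting":0,"stand":0})
E
```

```text
t 2.2 tcp [ 0.2576 -0.5695  0.2313] psi 24.3 z [-0. -0. -1.] open 0.998 F [-0.1 -0.2 -0.5] grip 0.0
```

View pics/c.png

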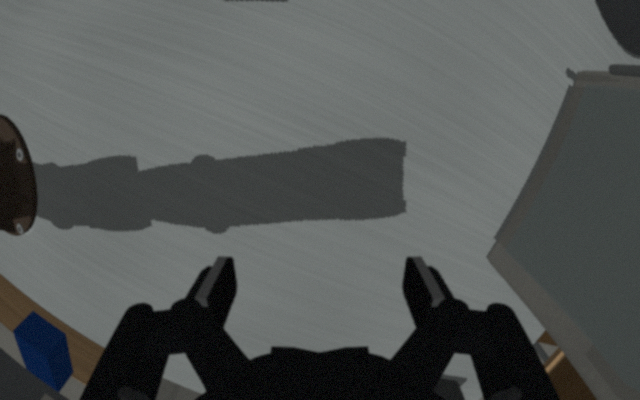

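The move was refused, so the arm is still at its start. The wrist picture shows only the bench and fingers at (225,285) and (420,285). I'll resend with all six numbers in each row.

Request:
send_rows(targets=[{"dx":0,"dy":0,"dz":-0.13,"wx":0,"wy":0,"wz":0},{"dx":0,"dy":0,"dz":-0.12,"wx":0,"wy":0,"wz":0},{"dx":0.105,"dy":-0.0905,"dz":0,"wx":0,"wy":0,"wz":0},{"dx":0.105,"dy":-0.0905,"dz":0,"wx":0,"wy":0,"wz":0},{"dx":0.105,"dy":-0.0905,"dz":0,"wx":0,"wy":0,"wz":0},{"dx":0.105,"dy":-0.0905,"dz":0,"wx":0,"wy":0,"wz":0},{"dx":0.105,"dy":-0.0905,"dz":0,"wx":0,"wy":0,"wz":0},{"dx":0.105,"dy":-0.0905,"dz":0,"wx":0,"wy":0,"wz":0},{"dx":0.105,"dy":-0.0905,"dz":0,"wx":0,"wy":0,"wz":0},{"dx":0.105,"dy":-0.0905,"dz":0,"wx":0,"wy":0,"wz":0},{"dx":0.105,"dy":-0.0905,"dz":0,"wx":0,"wy":0,"wz":0},{"dx":0.105,"dy":-0.0905,"dz":0,"wx":0,"wy":0,"wz":0},{"dx":0.105,"dy":-0.0905,"dz":0,"wx":0,"wy":0,"wz":0},{"dx":0,"dy":0,"dz":0,"wx":0,"wy":0,"wz":0},{"dx":0,"dy":0,"dz":0,"wx":0,"wy":0,"wz":0}], jaw=0)

```text
time_s: 4.42
ee_pos: [0.5143, -0.0168, 0.3311]
tcp_rot: [3.071, 0.662, -0.001]
ft_force: [-0.7, -0.3, -0.3]
opening: 0.999
grasp_force: 0.0
```

```bash
python3 - <<'E'
from h import *
p,M=tool(); save("wrist","d.png")
look({"lamp_knob":.241,"lamp_hinge":.196,"window_left":.04,"window_right":.04,"flask_waiting":0,"stand":0})
E
```

```text
t 4.42 tcp [ 0.5143 -0.0168  0.3311] psi 24.3 z [-0.    -0.001 -1.   ] open 0.999 F [-0.7 -0.3 -0.3] grip 0.0
wrist lamp_knob [316.1 203.4] 0.94 [ 0.5126 -0.0166  0.241 ]
wrist window_right [391.2 146.5] 0.97 [ 0.5681 -0.1084  0.04  ]
wrist flask_waiting [107.7 103.8] 0.87 [ 0.4484  0.3627 -0.    ]
wrist flask_waiting [64.9 69.2] 0.61 [0.4791 0.499  0.    ]
wrist flask_waiting [ 81.6 164. ] 0.55 [0.3148 0.3993 0.    ]
wrist stand [300.6 114.3] 0.87 [0.5522 0.029  0.    ]
```

View pics/d.png

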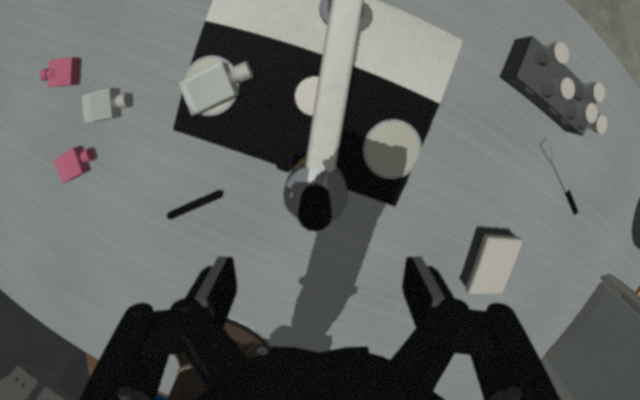

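The knob is at (315,205), straight below the tool. The right window is at (393,148), the flask at (100,104) between two pinks. Descending and gripping the knob.

Request:
send_rows(targets=[{"dx":0,"dy":0,"dz":0.11,"wx":0,"wy":0,"wz":0},{"dx":0,"dy":0,"dz":0.09,"wx":0,"wy":0,"wz":0},{"dx":0,"dy":0,"dz":0.055,"wx":0,"wy":0,"wz":0},{"dx":0,"dy":0,"dz":0,"wx":0,"wy":0,"wz":0}], jaw=0)

```text
time_s: 5.28
ee_pos: [0.5134, -0.0167, 0.2281]
tcp_rot: [-3.071, -0.661, 0.005]
ft_force: [-0.1, 0.4, 0.9]
opening: 0.998
grasp_force: 0.0
```

Request:
send_rows(targets=[{"dx":0,"dy":0,"dz":0,"wx":0,"wy":0,"wz":0},{"dx":0,"dy":0,"dz":0,"wx":0,"wy":0,"wz":0},{"dx":0,"dy":0,"dz":0,"wx":0,"wy":0,"wz":0},{"dx":0,"dy":0,"dz":0,"wx":0,"wy":0,"wz":0},{"dx":0,"dy":0,"dz":0,"wx":0,"wy":0,"wz":0},{"dx":0,"dy":0,"dz":0,"wx":0,"wy":0,"wz":0},{"dx":0,"dy":0,"dz":0,"wx":0,"wy":0,"wz":0},{"dx":0,"dy":0,"dz":0,"wx":0,"wy":0,"wz":0}], jaw=1)

```text
time_s: 6.28
ee_pos: [0.5147, -0.0162, 0.2302]
tcp_rot: [3.071, 0.662, 0.002]
ft_force: [-2.0, 0.1, 4.7]
opening: 0.288
grasp_force: 58.6
```

Request:
send_rows(targets=[{"dx":0.0078,"dy":-0.05,"dz":0,"wx":0,"wy":0,"wz":0.0611},{"dx":0.0078,"dy":-0.05,"dz":0,"wx":0,"wy":0,"wz":0.0611},{"dx":0.0078,"dy":-0.05,"dz":0,"wx":0,"wy":0,"wz":0.0611}], jaw=1)

```text
time_s: 6.65
ee_pos: [0.5065, 0.0437, 0.2302]
tcp_rot: [3.135, 0.209, 0.009]
ft_force: [14.6, -1.0, -8.7]
opening: 0.28
grasp_force: 59.2
```

Request:
send_rows(targets=[{"dx":0.0078,"dy":-0.05,"dz":0,"wx":0,"wy":0,"wz":0.0611},{"dx":0.0078,"dy":-0.05,"dz":0,"wx":0,"wy":0,"wz":0.0611},{"dx":0.0078,"dy":-0.05,"dz":0,"wx":0,"wy":0,"wz":0.0611},{"dx":0.0078,"dy":-0.05,"dz":0,"wx":0,"wy":0,"wz":0.0611},{"dx":0,"dy":0,"dz":0,"wx":0,"wy":0,"wz":0}], jaw=1)

```text
time_s: 7.28
ee_pos: [0.5226, 0.1215, 0.2303]
tcp_rot: [-3.117, 0.393, -0.015]
ft_force: [18.3, -7.5, -6.5]
opening: 0.287
grasp_force: 61.5
```

Request:
send_rows(targets=[{"dx":0,"dy":0,"dz":0,"wx":0,"wy":0,"wz":0},{"dx":0,"dy":0,"dz":0,"wx":0,"wy":0,"wz":0},{"dx":0,"dy":0,"dz":0,"wx":0,"wy":0,"wz":0},{"dx":0,"dy":0,"dz":0,"wx":0,"wy":0,"wz":0},{"dx":0,"dy":0,"dz":0,"wx":0,"wy":0,"wz":0},{"dx":0,"dy":0,"dz":-0.08,"wx":0,"wy":0,"wz":0},{"dx":0,"dy":0,"dz":-0.15,"wx":0,"wy":0,"wz":0},{"dx":0,"dy":0,"dz":0,"wx":0,"wy":0,"wz":0}], jaw=0)

```text
time_s: 8.28
ee_pos: [0.519, 0.1238, 0.3259]
tcp_rot: [-3.114, 0.387, -0.012]
ft_force: [-0.4, 0.5, -1.0]
opening: 1.001
grasp_force: 0.0
```

```bash
python3 - <<'E'
from h import *
from scipy.optimize import fsolve
A=np.array([[.5147,-.0162],[.5065,.0437],[.5226,.1215]])
f=lambda c:[np.hypot(*(A[0]-c))-np.hypot(*(A[1]-c)),np.hypot(*(A[0]-c))-np.hypot(*(A[2]-c))]
c=fsolve(f,[.71,.05]);print("hinge fit",c,np.hypot(*(A[0]-c)))
p,M=tool(); ctrl.grab_frame("wrist")
look({"lamp_knob":.241,"lamp_hinge":.196,"window_left":.04,"window_right":.04,"flask_waiting":0,"stand":0})
for n in("scene","side"):
    ctrl.grab_frame(n); look({"lamp_hinge":.196,"lamp_knob":.241,"window_right":.04,"window_left":.04},n)
E
```

```text
hinge fit [0.71321833 0.0414874 ] 0.20673017488640272
t 8.28 tcp [0.519  0.1238 0.3259] psi -14.2 z [ 0.008  0.002 -1.   ] open 1.001 F [-0.4  0.5 -1. ] grip 0.0
wrist lamp_knob [323.1 207.6] 0.58 [0.5165 0.1201 0.241 ]
wrist lamp_hinge [286.4 147.7] 0.71 [0.5626 0.1416 0.196 ]
wrist window_right [464.5  88.2] 0.59 [ 0.5697 -0.1069  0.04  ]
wrist flask_waiting [195.  223.6] 0.9 [0.4517 0.3629 0.    ]
wrist flask_waiting [138.  224.2] 0.87 [0.477  0.4833 0.    ]
wrist stand [375.4 114.3] 0.78 [0.5532 0.0272 0.    ]
scene lamp_hinge [376.  231.2] 0.92 [0.7176 0.0499 0.196 ]
scene lamp_knob [343.1 175.2] 0.59 [0.5274 0.1213 0.241 ]
scene lamp_knob [374.2 232.7] 0.25 [ 0.7615 -0.0044  0.241 ]
scene window_right [285.6 282.7] 0.6 [ 0.5758 -0.1156  0.04  ]
scene window_left [361.1 232.7] 0.74 [0.547  0.1768 0.04  ]
side lamp_hinge [255.3 187.2] 0.92 [0.7147 0.0508 0.196 ]
side lamp_knob [308.9 188.9] 0.66 [0.5244 0.1102 0.241 ]
side window_right [314.3 204.8] 0.79 [ 0.5609 -0.1223  0.04  ]
side window_left [302.5 253.4] 0.6 [0.5388 0.1635 0.04  ]
```

Request:
send_rows(targets=[{"dx":-0.0655,"dy":-0.108,"dz":0,"wx":0,"wy":0,"wz":0},{"dx":-0.0655,"dy":-0.108,"dz":0,"wx":0,"wy":0,"wz":0},{"dx":-0.0655,"dy":-0.108,"dz":0,"wx":0,"wy":0,"wz":0},{"dx":-0.0655,"dy":-0.108,"dz":0,"wx":0,"wy":0,"wz":0},{"dx":-0.0655,"dy":-0.108,"dz":0,"wx":0,"wy":0,"wz":0},{"dx":0,"dy":0,"dz":0.06,"wx":0,"wy":0,"wz":0.1156},{"dx":0,"dy":0,"dz":0.06,"wx":0,"wy":0,"wz":0.1156},{"dx":0,"dy":0,"dz":0.06,"wx":0,"wy":0,"wz":0.1156},{"dx":0,"dy":0,"dz":0.06,"wx":0,"wy":0,"wz":0.1156},{"dx":0,"dy":0,"dz":0.06,"wx":0,"wy":0,"wz":0.1156},{"dx":0,"dy":0,"dz":0,"wx":0,"wy":0,"wz":0},{"dx":0,"dy":0,"dz":0,"wx":0,"wy":0,"wz":0}], jaw=0)

```text
time_s: 10.62
ee_pos: [0.437, 0.3614, 0.2289]
tcp_rot: [2.864, -1.178, -0.047]
ft_force: [-0.1, -0.2, 0.8]
opening: 0.999
grasp_force: 0.0
```

```bash
python3 - <<'E'
from h import *
p,M=tool(); im=save("wrist","e.png")
look({"flask_waiting":0,"window_left":.04,"window_right":.04,"stand":0})
c=cal("wrist")
for r in ctrl.regions_of("flask_waiting","wrist"):
    v,u=np.nonzero(r["region"]); 
    P=np.array([at_z("wrist",q,.027,c)[:2] for q in zip(u,v)]).astype(np.float32)
    e=np.linalg.eigh(np.cov(P.T))[1][:,1]; print(round(r["p"],2),u.mean().round(),v.mean().round(),len(u),P.mean(0),"axis deg",np.degrees(np.arctan2(e[1],e[0])),cv2.minAreaRect(P*1000), im[0][v,u].mean(0).round())
E
```

```text
t 10.62 tcp [0.437  0.3614 0.2289] psi -44.7 z [-0.045 -0.029 -0.999] open 0.999 F [-0.1 -0.2  0.8] grip 0.0
wrist flask_waiting [220.6 209.4] 0.72 [0.4773 0.4875 0.    ]
wrist flask_waiting [299.8 161.5] 0.64 [0.4464 0.369  0.    ]
wrist flask_waiting [349.8 252.6] 0.62 [0.3078 0.4129 0.    ]
0.73 216.0 219.0 2646 [0.4770082  0.48842767] axis deg 106.64986573310182 ((474.15203857421875, 497.18377685546875), (52.86154556274414, 108.09220886230469), 16.874698638916016) [135.  78.  93.]
0.67 302.0 161.0 3290 [0.45012158 0.36152762] axis deg 116.07300131277208 ((451.8522033691406, 356.7422180175781), (53.41196823120117, 100.5614242553711), 25.718915939331055) [126. 130. 125.]
0.65 348.0 253.0 2519 [0.3234063  0.40788752] axis deg 132.50487914711655 ((325.50616455078125, 405.4105224609375), (55.490867614746094, 105.87290954589844), 41.536502838134766) [129.  74.  89.]
```

View pics/e.png

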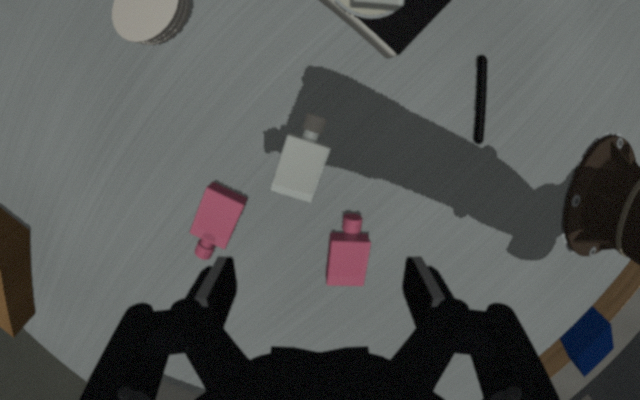

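The clear flask is at (302,165) with its cap up, the pinks are at (218,215) and (349,255). The turn fell short, so I'll check the joints.

```bash
python3 - <<'E'
from h import *
p,M=tool(); s=ctrl.get_state(); print(np.round(s["qpos"],3),np.round(s["joint_vel"],3)); print(M.round(3))
E
```

```text
t 10.93 tcp [0.4379 0.3602 0.2293] psi -45.0 z [-0.045 -0.027 -0.999] open 1.0 F [ 0.4  0.8 -0.2] grip 0.0
[-1.385  0.477  0.9    1.724 -0.397  1.191 -2.726] [-0.014  0.008  0.017  0.004 -0.006  0.001 -0.   ]
[[ 0.707 -0.706 -0.045]
 [-0.708 -0.706 -0.027]
 [-0.012  0.051 -0.999]]
```

Request:
send_rows(targets=[{"dx":0,"dy":0,"dz":0,"wx":0,"wy":0,"wz":-0.1117},{"dx":0,"dy":0,"dz":0,"wx":0,"wy":0,"wz":-0.1117},{"dx":0,"dy":0,"dz":0,"wx":0,"wy":0,"wz":-0.1117},{"dx":0,"dy":0,"dz":0,"wx":0,"wy":0,"wz":-0.1117},{"dx":0,"dy":0,"dz":0,"wx":0,"wy":0,"wz":-0.1117},{"dx":0,"dy":0,"dz":0,"wx":0,"wy":0,"wz":-0.1117},{"dx":0,"dy":0,"dz":0,"wx":0,"wy":0,"wz":-0.1117},{"dx":0,"dy":0,"dz":0,"wx":0,"wy":0,"wz":-0.1117},{"dx":0,"dy":0,"dz":0,"wx":0,"wy":0,"wz":-0.1117},{"dx":0,"dy":0,"dz":0,"wx":0,"wy":0,"wz":-0.1117},{"dx":0,"dy":0,"dz":0,"wx":0,"wy":0,"wz":-0.1117},{"dx":0,"dy":0,"dz":0,"wx":0,"wy":0,"wz":-0.1117},{"dx":0,"dy":0,"dz":0,"wx":0,"wy":0,"wz":-0.1117},{"dx":0,"dy":0,"dz":0,"wx":0,"wy":0,"wz":-0.1117},{"dx":0,"dy":0,"dz":0,"wx":0,"wy":0,"wz":-0.1117},{"dx":0,"dy":0,"dz":0,"wx":0,"wy":0,"wz":-0.1117},{"dx":0,"dy":0,"dz":0,"wx":0,"wy":0,"wz":0}], jaw=0)

```text
time_s: 13.05
ee_pos: [0.4378, 0.3602, 0.2293]
tcp_rot: [-1.658, -2.641, 0.074]
ft_force: [0.4, -0.4, -0.1]
opening: 1.001
grasp_force: 0.0
```

```bash
cat >> h.py <<'E'
def go(xyz,psi):
    p,M=tool(); a=np.radians(psi); T=np.array([[np.cos(a),np.sin(a),0],[np.sin(a),-np.cos(a),0],[0,0,-1]])
    print("q",np.round(ctrl.get_state()["qpos"],2),"total shift shares (turned frame)",(T.T@(np.array(xyz)-p)/.4).round(4),"turn shares",(R.from_matrix(M.T@T).as_rotvec()/(np.pi/2)).round(4))
E
python3 - <<'E'
from h import *
go([.445,.368,.12],115.8); im=save("wrist","f.png")
look({"flask_waiting":0})
c=cal("wrist")
for r in ctrl.regions_of("flask_waiting","wrist"):
    v,u=np.nonzero(r["region"]); 
    P=np.array([at_z("wrist",q,.027,c)[:2] for q in zip(u,v)]).astype(np.float32)
    e=np.linalg.eigh(np.cov(P.T))[1][:,1]; print(round(r["p"],2),u.mean().round(),v.mean().round(),len(u),P.mean(0),"axis deg",np.degrees(np.arctan2(e[1],e[0])),cv2.minAreaRect(P*1000), im[0][v,u].mean(0).round())
E
```

```text
t 13.05 tcp [0.4378 0.3602 0.2293] psi 115.8 z [-0.044 -0.028 -0.999] open 1.001 F [ 0.4 -0.4 -0.1] grip 0.0
q [-0.93  0.37  0.21  1.69 -0.09  1.14 -0.24] total shift shares (turned frame) [0.0097 0.0247 0.2732] turn shares [-0.033   0.004  -0.0006]
wrist flask_waiting [338.2 152. ] 0.85 [0.4431 0.3757 0.    ]
wrist flask_waiting [257.   75.3] 0.75 [0.314 0.419 0.   ]
wrist flask_waiting [403.8  79.4] 0.69 [0.4733 0.491  0.    ]
0.85 409.0 75.0 3420 [0.47188386 0.49525264] axis deg 106.59626153891212 ((469.7775573730469, 502.6484069824219), (56.07732391357422, 98.87091064453125), 17.30630874633789) [145.  86. 101.]
0.68 253.0 79.0 3334 [0.31736773 0.41519523] axis deg 130.17864399151745 ((321.3105163574219, 409.9603271484375), (56.5937614440918, 97.9937744140625), 39.74827575683594) [143.  84.  99.]
0.67 338.0 163.0 3236 [0.4456243 0.3683277] axis deg 116.53462318761689 ((449.5102844238281, 360.91033935546875), (52.595279693603516, 100.1975326538086), 26.661251068115234) [126. 129. 124.]
```

Request:
send_rows(targets=[{"dx":0,"dy":0,"dz":0,"wx":-0.033,"wy":0.004,"wz":0},{"dx":0.018,"dy":0.028,"dz":0.12,"wx":0,"wy":0,"wz":0},{"dx":0,"dy":0,"dz":0.12,"wx":0,"wy":0,"wz":0},{"dx":0,"dy":0,"dz":0.09,"wx":0,"wy":0,"wz":0},{"dx":0,"dy":0,"dz":0,"wx":0,"wy":0,"wz":0},{"dx":0,"dy":0,"dz":0,"wx":0,"wy":0,"wz":0}], jaw=0)

```text
time_s: 13.95
ee_pos: [0.445, 0.3723, 0.0982]
tcp_rot: [1.67, 2.66, 0.001]
ft_force: [0.3, 0.4, 0.3]
opening: 1.001
grasp_force: 0.0
```

```bash
python3 - <<'E'
from h import *
go([.445,.371,.003],116); im=save("wrist","g.png")
look({"flask_waiting":0})
c=cal("wrist")
for r in ctrl.regions_of("flask_waiting","wrist"):
    v,u=np.nonzero(r["region"]); 
    P=np.array([at_z("wrist",q,.027,c)[:2] for q in zip(u,v)]).astype(np.float32)
    print(round(r["p"],2),u.mean().round(),v.mean().round(),cv2.minAreaRect(P*1000), im[0][v,u].mean(0).round())
E
```

```text
t 13.95 tcp [0.445  0.3723 0.0982] psi 115.8 z [ 0.001  0.    -1.   ] open 1.001 F [0.3 0.4 0.3] grip 0.0
q [-0.92  0.51  0.19  1.84 -0.12  0.8  -0.22] total shift shares (turned frame) [-0.0029 -0.0015  0.2379] turn shares [ 0.0006  0.0002 -0.0025]
wrist flask_waiting [415.2  86.8] 0.89 [0.4736 0.4884 0.    ]
wrist flask_waiting [319.8 194.2] 0.85 [0.4449 0.3754 0.    ]
wrist flask_waiting [195.4  80.3] 0.82 [0.3132 0.4189 0.    ]
0.96 317.0 210.0 ((449.4075622558594, 361.8057556152344), (52.31629180908203, 103.5106201171875), 26.174009323120117) [121. 124. 119.]
0.61 426.0 76.0 ((468.77569580078125, 503.36517333984375), (57.19902420043945, 99.03915405273438), 17.473499298095703) [138.  80.  95.]
0.56 188.0 86.0 ((322.82464599609375, 410.662841796875), (59.10954284667969, 99.31239318847656), 40.68893051147461) [134.  77.  92.]
```

View pics/g.png

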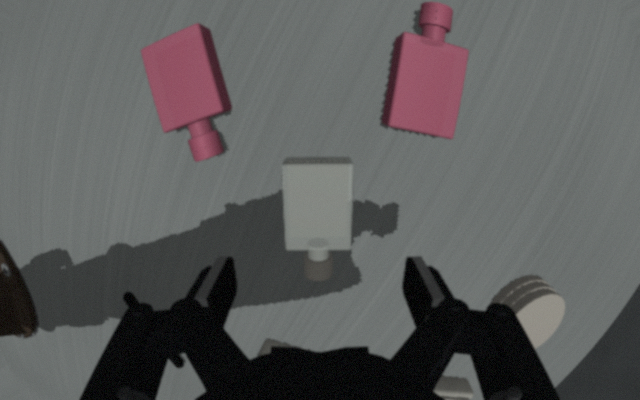

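The clear flask lies squarely between the fingers: box (283–352, 158–250), cap at (318,265). Pinks are clear of it. Going down and gripping.

Request:
send_rows(targets=[{"dx":0.005,"dy":0,"dz":0.09,"wx":0,"wy":0,"wz":0},{"dx":0,"dy":0,"dz":0.09,"wx":0,"wy":0,"wz":0},{"dx":0,"dy":0,"dz":0.056,"wx":0,"wy":0,"wz":0},{"dx":0,"dy":0,"dz":0,"wx":0,"wy":0,"wz":0}], jaw=0)

```text
time_s: 14.6
ee_pos: [0.4431, 0.3731, 0.002]
tcp_rot: [-1.669, -2.661, 0.004]
ft_force: [0.4, -0.3, -0.4]
opening: 0.995
grasp_force: 0.0
```

Request:
send_rows(targets=[{"dx":0,"dy":0,"dz":0,"wx":0,"wy":0,"wz":0},{"dx":0,"dy":0,"dz":0,"wx":0,"wy":0,"wz":0},{"dx":0,"dy":0,"dz":0,"wx":0,"wy":0,"wz":0},{"dx":0,"dy":0,"dz":0,"wx":0,"wy":0,"wz":0},{"dx":0,"dy":0,"dz":0,"wx":0,"wy":0,"wz":0},{"dx":0,"dy":0,"dz":0,"wx":0,"wy":0,"wz":0}], jaw=1)

```text
time_s: 15.35
ee_pos: [0.4443, 0.3743, 0.0041]
tcp_rot: [1.668, 2.661, 0.003]
ft_force: [-0.9, 0.0, 7.2]
opening: 0.594
grasp_force: 63.0
```

Request:
send_rows(targets=[{"dx":0,"dy":0,"dz":-0.06,"wx":0,"wy":0,"wz":0},{"dx":0,"dy":0,"dz":-0.13,"wx":0,"wy":0,"wz":0},{"dx":0,"dy":0,"dz":-0.15,"wx":0,"wy":0,"wz":0},{"dx":0,"dy":0,"dz":-0.15,"wx":0,"wy":0,"wz":0},{"dx":0,"dy":0,"dz":-0.15,"wx":0,"wy":0,"wz":0},{"dx":0,"dy":0,"dz":-0.15,"wx":0,"wy":0,"wz":0},{"dx":0,"dy":0,"dz":0,"wx":0,"wy":0,"wz":0}], jaw=1)

```text
time_s: 16.23
ee_pos: [0.4454, 0.375, 0.3246]
tcp_rot: [1.668, 2.66, 0.015]
ft_force: [0.6, 0.5, -1.4]
opening: 0.594
grasp_force: 62.9
```

Request:
send_rows(targets=[{"dx":-0.07,"dy":-0.014,"dz":0,"wx":0,"wy":0,"wz":0},{"dx":-0.1363,"dy":-0.0274,"dz":0,"wx":0,"wy":0,"wz":0},{"dx":-0.1363,"dy":-0.0274,"dz":0,"wx":0,"wy":0,"wz":0},{"dx":-0.1363,"dy":-0.0274,"dz":0,"wx":0,"wy":0,"wz":0},{"dx":-0.1363,"dy":-0.0274,"dz":0,"wx":0,"wy":0,"wz":0},{"dx":-0.1363,"dy":-0.0274,"dz":0,"wx":0,"wy":0,"wz":0},{"dx":-0.1363,"dy":-0.0274,"dz":0,"wx":0,"wy":0,"wz":0},{"dx":-0.1363,"dy":-0.0274,"dz":0,"wx":0,"wy":0,"wz":0},{"dx":-0.1363,"dy":-0.0274,"dz":0,"wx":0,"wy":0,"wz":0},{"dx":-0.066,"dy":-0.013,"dz":0,"wx":0,"wy":0,"wz":0},{"dx":0,"dy":0,"dz":0,"wx":0,"wy":0,"wz":0},{"dx":0,"dy":0,"dz":0,"wx":0,"wy":0,"wz":0}], jaw=1)

```text
time_s: 17.73
ee_pos: [0.5683, -0.1097, 0.3183]
tcp_rot: [-1.667, -2.662, 0.001]
ft_force: [-0.1, 0.7, -0.5]
opening: 0.596
grasp_force: 62.8
```

```bash
python3 - <<'E'
from h import *
go([.569,-.111,.15],115.8); im=save("wrist","i.png")
look({"flask_waiting":.31,"window_right":.04,"window_left":.04,"stand":0,"lamp_knob":.241,"lamp_hinge":.196})
for n in("scene","side"):
    save(n,"i_%s.png"%n); look({"lamp_hinge":.196,"lamp_knob":.241,"window_right":.04,"window_left":.04,"stand":0},n)
E
```

```text
t 17.73 tcp [ 0.5683 -0.1097  0.3183] psi 115.9 z [-0.001 -0.    -1.   ] open 0.596 F [-0.1  0.7 -0.5] grip 62.8
q [-0.26  0.31  0.49  1.58 -0.15  1.29  0.7 ] total shift shares (turned frame) [-3.800e-03  2.000e-04  4.208e-01] turn shares [-0.0007 -0.0003  0.0008]
wrist flask_waiting [321.5 255.4] 0.71 [ 0.571  -0.1113  0.31  ]
wrist stand [354.9  62.8] 0.68 [0.5579 0.0311 0.    ]
wrist lamp_hinge [517.6 119.7] 0.64 [0.7117 0.0408 0.196 ]
scene lamp_hinge [373.7 230.7] 0.72 [0.7128 0.0474 0.196 ]
scene lamp_knob [342.6 173.9] 0.91 [0.5211 0.1253 0.241 ]
scene window_right [285.1 282.8] 0.95 [ 0.5753 -0.1168  0.04  ]
scene window_left [358.2 231.5] 0.73 [0.5371 0.1747 0.04  ]
scene stand [322. 266.] 0.76 [0.5495 0.0251 0.    ]
side lamp_hinge [257.5 185.8] 0.74 [0.7107 0.0407 0.196 ]
side lamp_knob [308.5 192.6] 0.7 [0.5209 0.1316 0.241 ]
side window_right [314.2 205.1] 0.76 [ 0.5608 -0.1202  0.04  ]
side window_right [300.7 254.3] 0.64 [0.5432 0.1688 0.04  ]
side window_left [300.9 253.2] 0.69 [0.5439 0.1634 0.04  ]
side stand [310.1 235.6] 0.95 [0.548  0.0152 0.    ]
```

View pics/i.png

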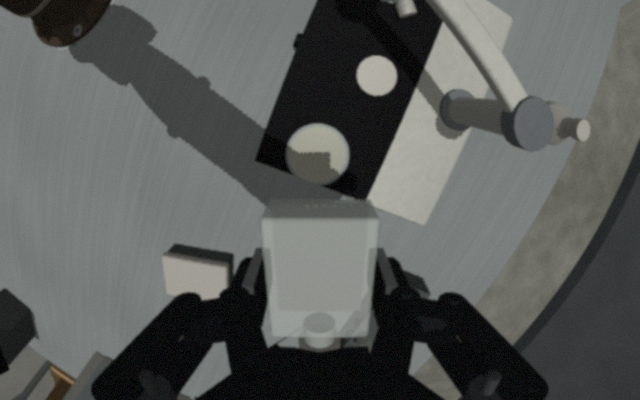

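The free right window is fully visible at about (318,155) with its stand corner at (256,160). The held flask is level at (320,270). I'll fit the disc and stand precisely.

```bash
python3 - <<'E'
from h import *
im=cv2.imread("pics/i.png"); c=cal("wrist"); p,M=tool()
g=cv2.cvtColor(im,cv2.COLOR_BGR2GRAY); print("g disc,shadow,black:",g[135,310],g[168,322],g[190,300],g[150,275])
m=((g>45)*255).astype(np.uint8); roi=np.zeros_like(m); cv2.circle(roi,(318,154),42,255,-1); m&=roi
n,l,st,ce=cv2.connectedComponentsWithStats(m); k=l[140,308]; print(st[k],ce[k])
cs=max(cv2.findContours((l==k).astype(np.uint8),cv2.RETR_EXTERNAL,cv2.CHAIN_APPROX_NONE)[0],key=len)
H=cv2.convexHull(cs)[:,0]; P=np.array([at_z("wrist",q,.04,c)[:2] for q in H]).astype(np.float32)
print("disc circle",cv2.minEnclosingCircle(P),"ellipse",cv2.fitEllipse(P))
for q in((256,160),(424,225),(378,75)): print(q,at_z("wrist",q,.04 if q[0]!=378 else .054,c))
for q in((263,203),(376,203),(320,203),(320,218),(320,290)):
    for z in(.314,.341): print(q,z,(M.T@(at_z("wrist",q,z,c)-p)).round(4))
cv2.imwrite("pics/i2.png",cv2.resize(im[120:380,200:440],None,fx=2.2,fy=2.2))
E
```

```text
t 18.68 tcp [ 0.5686 -0.1108  0.3187] psi 115.8 z [-0.    -0.001 -1.   ] open 0.597 F [-0.5 -0.1  0.3] grip 62.8
g disc,shadow,black: 160 83 70 12
[ 280  122   71   75 3765] [315.81567065 157.97158035]
disc circle ((0.5688134431838989, -0.11981087923049927), 0.053770992904901505) ellipse ((0.5680909752845764, -0.1207166239619255), (0.0971546620130539, 0.10792176425457001), 16.35934066772461)
(256, 160) [ 0.49183812 -0.15611891  0.04      ]
(424, 225) [ 0.76239411 -0.13743469  0.04      ]
(378, 75) [0.58940857 0.02155177 0.054     ]
(263, 203) 0.314 [ 0.0295 -0.0286  0.0047]
(263, 203) 0.341 [ 0.0395 -0.0234 -0.0223]
(376, 203) 0.314 [0.0296 0.0293 0.0047]
(376, 203) 0.341 [ 0.0395  0.0239 -0.0223]
(320, 203) 0.314 [0.0296 0.0006 0.0047]
(320, 203) 0.341 [ 0.0395  0.0005 -0.0223]
(320, 218) 0.314 [0.0213 0.0006 0.0047]
(320, 218) 0.341 [ 0.0328  0.0005 -0.0223]
(320, 290) 0.314 [-0.0244  0.0006  0.0048]
(320, 290) 0.341 [-0.0046  0.0005 -0.0223]
```

View pics/i2.png

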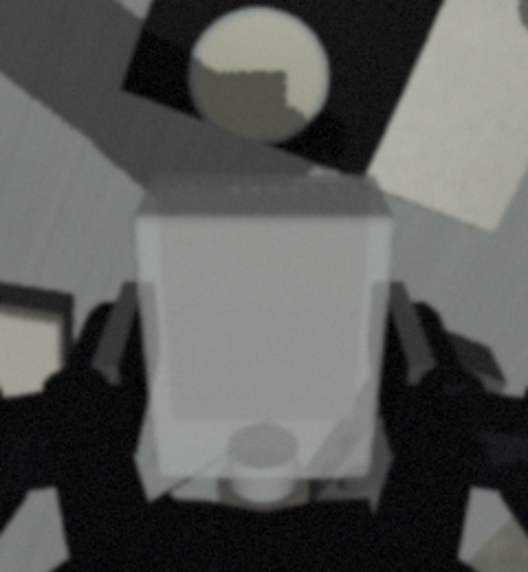

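```bash
python3 - <<'E'
from h import *
from scipy.optimize import least_squares
im=cv2.imread("pics/i.png"); c=cal("wrist"); p,M=tool()
g=cv2.GaussianBlur(cv2.cvtColor(im,cv2.COLOR_BGR2GRAY),(3,3),0).astype(float)
E=[]
for a in np.radians(np.arange(0,360,5)):
    r=np.arange(24,40,.25); x=317.7+r*np.cos(a); y=153.6+r*np.sin(a)
    s=cv2.remap(g.astype(np.float32),x.astype(np.float32)[None],y.astype(np.float32)[None],cv2.INTER_LINEAR)[0]
    d=np.gradient(s); i=d.argmin()
    if d[i]<-3 and 1<i<len(r)-2: E.append((x[i],y[i]))
P=np.array([at_z("wrist",q,.04,c)[:2] for q in E])
f=least_squares(lambda v:np.hypot(P[:,0]-v[0],P[:,1]-v[1])-v[2],[.569,-.11,.04],loss="soft_l1",f_scale=.001)
print("disc",len(E),f.x,np.median(abs(f.fun)))
for q in((320,336),(261.4,217.7),(378.2,217.7),(320,217.7)):
    for z in(.332,.341): print(q,z,(M.T@(at_z("wrist",q,z,c)-p)).round(4))
print("cam",M.T@(-c[1].T@c[2]-p))
E
```

```text
t 18.68 tcp [ 0.5686 -0.1108  0.3187] psi 115.8 z [-0.    -0.001 -1.   ] open 0.597 F [-0.5 -0.1  0.3] grip 62.8
disc 59 [ 0.56632368 -0.11251212  0.04443513] 0.00022300309418950282
(320, 336) 0.332 [-0.0447  0.0006 -0.0132]
(320, 336) 0.341 [-0.0357  0.0006 -0.0222]
(261.4, 217.7) 0.332 [ 0.029  -0.0263 -0.0133]
(261.4, 217.7) 0.341 [ 0.0328 -0.0245 -0.0223]
(378.2, 217.7) 0.332 [ 0.029   0.0272 -0.0133]
(378.2, 217.7) 0.341 [ 0.0328  0.0253 -0.0223]
(320, 217.7) 0.332 [ 0.0291  0.0005 -0.0133]
(320, 217.7) 0.341 [ 0.0329  0.0005 -0.0223]
cam [ 8.38763880e-02  8.96119552e-05 -1.42462947e-01]
```

Request:
send_rows(targets=[{"dx":0.005,"dy":-0.003,"dz":0.1,"wx":0,"wy":0,"wz":0},{"dx":0,"dy":0,"dz":0.15,"wx":0,"wy":0,"wz":0},{"dx":0,"dy":0,"dz":0.15,"wx":0,"wy":0,"wz":0},{"dx":0,"dy":0,"dz":0.12,"wx":0,"wy":0,"wz":0},{"dx":0,"dy":0,"dz":0.08,"wx":0,"wy":0,"wz":0},{"dx":0,"dy":0,"dz":0.04,"wx":0,"wy":0,"wz":0},{"dx":0,"dy":0,"dz":0.015,"wx":0,"wy":0,"wz":0},{"dx":0,"dy":0,"dz":0,"wx":0,"wy":0,"wz":0},{"dx":0,"dy":0,"dz":0,"wx":0,"wy":0,"wz":0}], jaw=1)

```text
time_s: 19.8
ee_pos: [0.5675, -0.1098, 0.058]
tcp_rot: [1.668, 2.66, 0.0]
ft_force: [-0.2, -0.3, -0.3]
opening: 0.593
grasp_force: 62.8
```

```bash
python3 - <<'E'
from h import *
go([.5667,-.1096,.045],115.8); save("wrist","j.png")
look({"window_right":.04,"flask_waiting":.05})
E
```

```text
t 19.8 tcp [ 0.5675 -0.1098  0.058 ] psi 115.8 z [ 0.002 -0.001 -1.   ] open 0.593 F [-0.2 -0.3 -0.3] grip 62.8
q [-0.17  0.58  0.39  1.89 -0.31  0.73  0.84] total shift shares (turned frame) [ 0.0013 -0.0016  0.0324] turn shares [0.0007 0.0011 0.0004]
wrist flask_waiting [319.6 256. ] 0.83 [ 0.5691 -0.1124  0.05  ]
```

View pics/j.png

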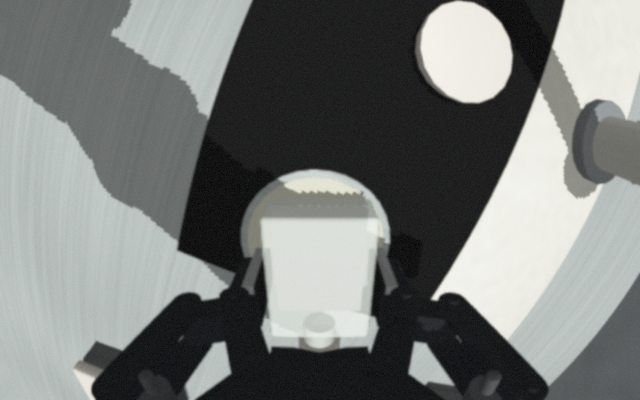

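The flask hovers over the window. The rim arc shows at (242,235), (316,169) and (390,235), flask box between columns 261 and 380. I'll fit the arc for a last correction.

```bash
python3 - <<'E'
from h import *
from scipy.optimize import least_squares
im=cv2.imread("pics/j.png"); c=cal("wrist"); p,M=tool()
g=cv2.GaussianBlur(cv2.cvtColor(im,cv2.COLOR_BGR2GRAY),(3,3),0).astype(np.float32)
E=[]
for a in np.radians(np.arange(180,361,4)):
    r=np.arange(64,86,.25); x=316+r*np.cos(a); y=243+r*np.sin(a)
    s=cv2.remap(g,x.astype(np.float32)[None],y.astype(np.float32)[None],cv2.INTER_LINEAR)[0]
    d=np.gradient(s); i=d.argmin()
    if d[i]<-3 and 1<i<len(r)-2: E.append((x[i],y[i]))
P=np.array([at_z("wrist",q,.04,c)[:2] for q in E])
for fix in(None,.044,.0444):
    f=least_squares(lambda v:np.hypot(P[:,0]-v[0],P[:,1]-v[1])-(fix or v[2]),[.569,-.11,.044],loss="soft_l1",f_scale=.001)
    print("rim",len(E),f.x,np.median(abs(f.fun)),"tool frame",(M.T@(np.r_[f.x[:2],.04]-p)).round(4))
zt=p[2]+.0225
for q in((320,217),(320,336),(261.4,217),(378.5,217)): print(q,(M.T@(at_z("wrist",q,zt,c)-p)).round(4))
E
```

```text
t 19.95 tcp [ 0.5671 -0.1097  0.0576] psi 115.8 z [ 0.001 -0.001 -1.   ] open 0.594 F [ 0.1  0.5 -0.3] grip 62.8
rim 46 [ 0.56487716 -0.11067871  0.04398815] 9.408454323433027e-05 tool frame [ 0.0001 -0.0025  0.0176]
rim 46 [ 0.56488348 -0.11069208  0.044     ] 9.386257621921135e-05 tool frame [ 0.0001 -0.0025  0.0176]
rim 46 [ 0.56509531 -0.11114398  0.044     ] 0.0001250677422804103 tool frame [-0.0004 -0.0025  0.0176]
(320, 217) [ 0.0334  0.0005 -0.0225]
(320, 336) [-0.0355  0.0006 -0.0225]
(261.4, 217) [ 0.0333 -0.0244 -0.0226]
(378.5, 217) [ 0.0333  0.0253 -0.0225]
```

Request:
send_rows(targets=[{"dx":0.003,"dy":-0.007,"dz":0.01,"wx":0,"wy":0,"wz":0},{"dx":0,"dy":0,"dz":0.01,"wx":0,"wy":0,"wz":0},{"dx":0,"dy":0,"dz":0.007,"wx":0,"wy":0,"wz":0},{"dx":0,"dy":0,"dz":0.004,"wx":0,"wy":0,"wz":0},{"dx":0,"dy":0,"dz":0,"wx":0,"wy":0,"wz":0},{"dx":0,"dy":0,"dz":0,"wx":0,"wy":0,"wz":0}], jaw=1)

```text
time_s: 20.7
ee_pos: [0.5636, -0.1099, 0.0444]
tcp_rot: [1.668, 2.662, -0.001]
ft_force: [0.2, 1.0, -1.0]
opening: 0.593
grasp_force: 62.7
```

Request:
send_rows(targets=[{"dx":0,"dy":0,"dz":0.003,"wx":0,"wy":0,"wz":0},{"dx":0,"dy":0,"dz":0,"wx":0,"wy":0,"wz":0}], jaw=1)

```text
time_s: 20.95
ee_pos: [0.5637, -0.1099, 0.0441]
tcp_rot: [1.669, 2.661, -0.0]
ft_force: [-3.6, 0.9, 11.9]
opening: 0.598
grasp_force: 64.1
```

Contact felt (12 N). Releasing and retreating straight up.

Request:
send_rows(targets=[{"dx":0,"dy":0,"dz":0,"wx":0,"wy":0,"wz":0},{"dx":0,"dy":0,"dz":0,"wx":0,"wy":0,"wz":0},{"dx":0,"dy":0,"dz":0,"wx":0,"wy":0,"wz":0},{"dx":0,"dy":0,"dz":0,"wx":0,"wy":0,"wz":0},{"dx":0,"dy":0,"dz":0,"wx":0,"wy":0,"wz":0},{"dx":0,"dy":0,"dz":-0.04,"wx":0,"wy":0,"wz":0},{"dx":0,"dy":0,"dz":-0.08,"wx":0,"wy":0,"wz":0},{"dx":0,"dy":0,"dz":-0.13,"wx":0,"wy":0,"wz":0},{"dx":0,"dy":0,"dz":0,"wx":0,"wy":0,"wz":0},{"dx":0,"dy":0,"dz":0,"wx":0,"wy":0,"wz":0}], jaw=0)

```text
time_s: 22.2
ee_pos: [0.5636, -0.1096, 0.1437]
tcp_rot: [1.668, 2.661, -0.0]
ft_force: [-0.5, 0.6, -0.2]
opening: 0.998
grasp_force: 0.0
```

```bash
python3 - <<'E'
from h import *
go([.555,.15,.33],-10); save("wrist","k.png")
look({"window_right":.04,"flask_waiting":.04})
for n in("scene","side"):
    save(n,"k_%s.png"%n); look({"lamp_hinge":.196,"lamp_knob":.241},n)
E
```

```text
t 22.2 tcp [ 0.5636 -0.1096  0.1437] psi 115.8 z [ 0.    -0.001 -1.   ] open 0.998 F [-0.5  0.6 -0.2] grip 0.0
q [-0.22  0.46  0.44  1.83 -0.25  0.9   0.79] total shift shares (turned frame) [-0.1338 -0.6353 -0.4657] turn shares [6.0000e-04 2.0000e-04 1.3982e+00]
wrist flask_waiting [319.2 196.7] 0.65 [ 0.5636 -0.1103  0.04  ]
scene lamp_hinge [374.8 232.3] 0.63 [0.7188 0.0447 0.196 ]
scene lamp_knob [341.1 172.1] 0.82 [0.5109 0.1292 0.241 ]
side lamp_hinge [258.3 187.5] 0.67 [0.7045 0.051  0.196 ]
side lamp_knob [312.  191.7] 0.85 [0.5119 0.1248 0.241 ]
```

View pics/k.png

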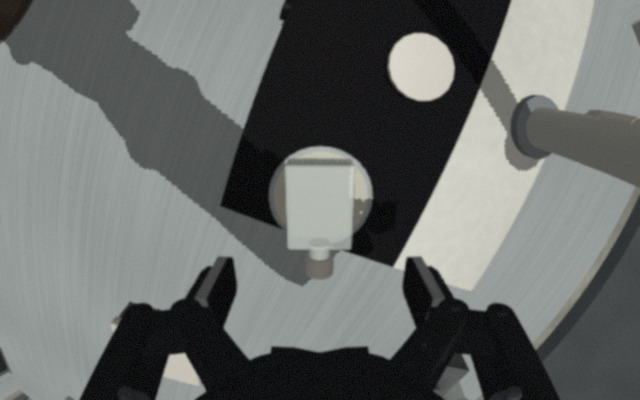

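The flask lies on the window: rim columns 269–373, box 285–353. I'll check the numbers and work out the lamp target.

```bash
python3 - <<'E'
from h import *
from scipy.optimize import least_squares
im=cv2.imread("pics/k.png"); c=cal("wrist"); p,M=tool()
g=cv2.GaussianBlur(cv2.cvtColor(im,cv2.COLOR_BGR2GRAY),(3,3),0).astype(np.float32)
E=[]
for a in np.radians(np.r_[np.arange(160,350,4),np.arange(20,45,4)]):
    r=np.arange(44,62,.25); x=321+r*np.cos(a); y=198+r*np.sin(a)
    s=cv2.remap(g,x.astype(np.float32)[None],y.astype(np.float32)[None],cv2.INTER_LINEAR)[0]
    d=np.gradient(s); i=d.argmin()
    if d[i]<-3 and 1<i<len(r)-2: E.append((x[i],y[i]))
P=np.array([at_z("wrist",q,.04,c)[:2] for q in E])
f=least_squares(lambda v:np.hypot(P[:,0]-v[0],P[:,1]-v[1])-v[2],[.569,-.11,.044],loss="soft_l1",f_scale=.001)
print("rim",len(E),f.x,np.median(abs(f.fun)),"tool",(M.T@(np.r_[f.x[:2],.04]-p)).round(4))
Q=[at_z("wrist",q,.067,c) for q in((285,163),(353,163),(352,249),(288,250))]
print("box",np.mean(Q,0),"tool",(M.T@(np.mean(Q,0)-p)).round(4),[ (M.T@(q-p)).round(4)[:2].tolist() for q in Q])
for q in((222,205),(471,290)): print(at_z("wrist",q,.04,c))
print("post foot / dish",at_z("wrist",(537,122),.06,c),at_z("wrist",(421,67),.054,c))
E
```

```text
t 22.65 tcp [ 0.5634 -0.1098  0.1428] psi 115.8 z [-0.001 -0.001 -1.   ] open 0.999 F [ 0.   0.3 -0.6] grip 0.0
rim 55 [ 0.56502956 -0.11105681  0.0440565 ] 0.0001642589137877265 tool [-0.0018  0.0011  0.1028]
box [ 0.56420283 -0.11070907  0.067     ] tool [-0.0011  0.0004  0.0758] [[0.0342, -0.0246], [0.0342, 0.0247], [-0.036, 0.0265], [-0.037, -0.0249]]
[ 0.4906575  -0.15466917  0.04      ]
[ 0.75599691 -0.13482023  0.04      ]
post foot / dish [0.6999912  0.03882858 0.06      ] [0.58567987 0.02017848 0.054     ]
```

Request:
send_rows(targets=[{"dx":0,"dy":0,"dz":-0.15,"wx":0,"wy":0,"wz":0},{"dx":0,"dy":0,"dz":-0.1,"wx":0,"wy":0,"wz":0.118},{"dx":0,"dy":0,"dz":-0.1,"wx":0,"wy":0,"wz":0.118},{"dx":0,"dy":0,"dz":-0.117,"wx":0,"wy":0,"wz":0.118},{"dx":0,"dy":0,"dz":0,"wx":0,"wy":0,"wz":0.118},{"dx":0,"dy":0,"dz":0,"wx":0,"wy":0,"wz":0.118},{"dx":0,"dy":0,"dz":0,"wx":0,"wy":0,"wz":0.118},{"dx":0,"dy":0,"dz":0,"wx":0,"wy":0,"wz":0.118},{"dx":0,"dy":0,"dz":0,"wx":0,"wy":0,"wz":0.118},{"dx":0,"dy":0,"dz":0,"wx":0,"wy":0,"wz":0.118},{"dx":0,"dy":0,"dz":0,"wx":0,"wy":0,"wz":0.118},{"dx":0,"dy":0,"dz":0,"wx":0,"wy":0,"wz":0.118},{"dx":0,"dy":0,"dz":0,"wx":0,"wy":0,"wz":0.118},{"dx":0,"dy":0,"dz":0,"wx":0,"wy":0,"wz":0.118},{"dx":0,"dy":0,"dz":0,"wx":0,"wy":0,"wz":0}], jaw=0)

```text
time_s: 24.52
ee_pos: [0.5636, -0.1094, 0.3297]
tcp_rot: [3.081, -0.603, -0.001]
ft_force: [0.5, 0.1, -0.2]
opening: 1.003
grasp_force: 0.0
```

Request:
send_rows(targets=[{"dx":-0.065,"dy":-0.0986,"dz":0,"wx":0,"wy":0,"wz":0},{"dx":-0.065,"dy":-0.0986,"dz":0,"wx":0,"wy":0,"wz":0},{"dx":-0.065,"dy":-0.0986,"dz":0,"wx":0,"wy":0,"wz":0},{"dx":-0.065,"dy":-0.0986,"dz":0,"wx":0,"wy":0,"wz":0},{"dx":-0.065,"dy":-0.0986,"dz":0,"wx":0,"wy":0,"wz":0},{"dx":0,"dy":0,"dz":0,"wx":0,"wy":0,"wz":0},{"dx":0,"dy":0,"dz":0,"wx":0,"wy":0,"wz":0}], jaw=0)

```text
time_s: 25.4
ee_pos: [0.5179, 0.1217, 0.3299]
tcp_rot: [3.082, -0.601, 0.0]
ft_force: [-0.4, -0.0, 0.2]
opening: 0.996
grasp_force: 0.0
```

```bash
python3 - <<'E'
from h import *
go([.5185,.122,.228],-22.3); save("wrist","l.png")
o=look({"lamp_knob":.241,"lamp_hinge":.196})
for r in ctrl.regions_of("lamp_knob","wrist"): print(r["bbox"],r["p"])
E
```

```text
t 25.4 tcp [0.5179 0.1217 0.3299] psi -22.1 z [-0.    -0.001 -1.   ] open 0.996 F [-0.4 -0.   0.2] grip 0.0
q [-1.18  0.33  1.16  1.7  -0.31  1.32 -1.92] total shift shares (turned frame) [ 0.0011 -0.0012  0.2547] turn shares [ 0.0007 -0.0002  0.0028]
wrist lamp_knob [318.4 202.5] 0.71 [0.519  0.1206 0.241 ]
wrist lamp_hinge [457.7  68.6] 0.53 [ 0.577  -0.0428  0.196 ]
[287.1, 0.0, 351.8, 228.3] 0.84
```

Request:
send_rows(targets=[{"dx":0.001,"dy":0,"dz":0.11,"wx":0,"wy":0,"wz":0},{"dx":0,"dy":0,"dz":0.09,"wx":0,"wy":0,"wz":0},{"dx":0,"dy":0,"dz":0.053,"wx":0,"wy":0,"wz":0},{"dx":0,"dy":0,"dz":0,"wx":0,"wy":0,"wz":0}], jaw=0)

```text
time_s: 26.1
ee_pos: [0.5175, 0.1209, 0.2276]
tcp_rot: [3.08, -0.607, -0.003]
ft_force: [0.4, -0.8, 0.1]
opening: 1.003
grasp_force: 0.0
```

Request:
send_rows(targets=[{"dx":0,"dy":0,"dz":0,"wx":0,"wy":0,"wz":0},{"dx":0,"dy":0,"dz":0,"wx":0,"wy":0,"wz":0},{"dx":0,"dy":0,"dz":0,"wx":0,"wy":0,"wz":0},{"dx":0,"dy":0,"dz":0,"wx":0,"wy":0,"wz":0},{"dx":0,"dy":0,"dz":0,"wx":0,"wy":0,"wz":0},{"dx":0,"dy":0,"dz":0,"wx":0,"wy":0,"wz":0},{"dx":0,"dy":0,"dz":0,"wx":0,"wy":0,"wz":0},{"dx":0,"dy":0,"dz":0,"wx":0,"wy":0,"wz":0}], jaw=1)

```text
time_s: 27.1
ee_pos: [0.5185, 0.1221, 0.2293]
tcp_rot: [3.083, -0.605, 0.001]
ft_force: [-1.2, -0.4, 5.6]
opening: 0.287
grasp_force: 58.5
```

Request:
send_rows(targets=[{"dx":0.0037,"dy":0.0627,"dz":0,"wx":0,"wy":0,"wz":-0.0751},{"dx":0.0037,"dy":0.0627,"dz":0,"wx":0,"wy":0,"wz":-0.0751},{"dx":0.0037,"dy":0.0627,"dz":0,"wx":0,"wy":0,"wz":-0.0751},{"dx":0.0037,"dy":0.0627,"dz":0,"wx":0,"wy":0,"wz":-0.0751}], jaw=1)

```text
time_s: 27.6
ee_pos: [0.5033, 0.0232, 0.2294]
tcp_rot: [-3.138, -0.139, -0.001]
ft_force: [4.8, 1.6, -2.0]
opening: 0.286
grasp_force: 59.2
```

Request:
send_rows(targets=[{"dx":0.0037,"dy":0.0627,"dz":0,"wx":0,"wy":0,"wz":-0.0751},{"dx":0.0037,"dy":0.0627,"dz":0,"wx":0,"wy":0,"wz":-0.0751},{"dx":0.0037,"dy":0.0627,"dz":0,"wx":0,"wy":0,"wz":-0.0751},{"dx":0.0037,"dy":0.0627,"dz":0,"wx":0,"wy":0,"wz":-0.0751},{"dx":0.0037,"dy":0.0627,"dz":0,"wx":0,"wy":0,"wz":-0.0751},{"dx":0.0037,"dy":0.0627,"dz":0,"wx":0,"wy":0,"wz":-0.0751},{"dx":0,"dy":0,"dz":0,"wx":0,"wy":0,"wz":0},{"dx":0,"dy":0,"dz":0,"wx":0,"wy":0,"wz":0}], jaw=1)

```text
time_s: 28.6
ee_pos: [0.5663, -0.11, 0.2293]
tcp_rot: [2.898, 1.21, 0.001]
ft_force: [-0.1, 1.8, 4.3]
opening: 0.285
grasp_force: 62.0
```

```bash
python3 - <<'E'
from h import *
go([.5645,-.111,.229],45.4)
E
```

```text
t 28.6 tcp [ 0.5663 -0.11    0.2293] psi 45.3 z [ 0.001 -0.001 -1.   ] open 0.285 F [-0.1  1.8  4.3] grip 62.0
q [-0.43  0.42  0.75  1.74 -0.31  1.11 -0.36] total shift shares (turned frame) [-0.005  -0.0013  0.0009] turn shares [ 0.0007 -0.0001 -0.0007]
```

Request:
send_rows(targets=[{"dx":0,"dy":0,"dz":0,"wx":0,"wy":0,"wz":0},{"dx":0,"dy":0,"dz":0,"wx":0,"wy":0,"wz":0},{"dx":0,"dy":0,"dz":0,"wx":0,"wy":0,"wz":0},{"dx":0,"dy":0,"dz":0,"wx":0,"wy":0,"wz":0},{"dx":0,"dy":0,"dz":0,"wx":0,"wy":0,"wz":0},{"dx":0,"dy":0,"dz":-0.08,"wx":0,"wy":0,"wz":0},{"dx":0,"dy":0,"dz":-0.15,"wx":0,"wy":0,"wz":0},{"dx":-0.1,"dy":0,"dz":-0.1,"wx":0,"wy":0,"wz":0},{"dx":-0.12,"dy":0,"dz":-0.06,"wx":0,"wy":0,"wz":0},{"dx":0,"dy":0,"dz":0,"wx":0,"wy":0,"wz":0},{"dx":0,"dy":0,"dz":0,"wx":0,"wy":0,"wz":0}], jaw=0)

```text
time_s: 29.98
ee_pos: [0.5042, -0.1723, 0.3847]
tcp_rot: [2.898, 1.212, 0.0]
ft_force: [-0.8, 0.0, -0.9]
opening: 1.0
grasp_force: 0.0
```

```bash
python3 - <<'E'
from h import *
tool(); save("wrist","m.png"); T={"lamp_knob":.241,"lamp_face":.131,"lamp_hinge":.196,"flask_on_stand":.04}
W=look(T)
for n in("scene","side"):
    save(n,"m_%s.png"%n); o=look(T,n)
    for k in o:
        if k in W and k!="flask_on_stand": print("  tri",k,*tri([W[k],o[k]]))
a,b=cv2.imread("pics/m_scene.png")[130:330,230:430],cv2.imread("pics/m_side.png")[140:290,235:385]
cv2.imwrite("pics/m2.png",np.hstack([cv2.resize(x,(400,400),interpolation=cv2.INTER_CUBIC) for x in(a,b)]))
E
```

```text
t 29.98 tcp [ 0.5042 -0.1723  0.3847] psi 45.4 z [ 0. -0. -1.] open 1.0 F [-0.8  0.  -0.9] grip 0.0
wrist lamp_knob [321.8  92.5] 0.64 [ 0.5669 -0.113   0.241 ]
scene lamp_knob [280.  214.4] 0.76 [ 0.5711 -0.1129  0.241 ]
scene lamp_face [375.6 232.2] 0.47 [0.6586 0.1146 0.131 ]
scene lamp_hinge [374.4 232.7] 0.83 [0.7193 0.0429 0.196 ]
scene flask_on_stand [354.8 232.8] 0.67 [0.5353 0.1627 0.04  ]
scene flask_on_stand [282.2 250. ] 0.57 [ 0.4619 -0.0443  0.04  ]
  tri lamp_knob [ 0.56750726 -0.11198426  0.23869322] 0.00117013806913307
side lamp_knob [310.4 159.3] 0.79 [ 0.563  -0.0887  0.241 ]
side lamp_knob [310.4 184.6] 0.37 [0.5256 0.0838 0.241 ]
side lamp_face [310.8 185.5] 0.91 [ 0.5678 -0.1041  0.131 ]
side lamp_hinge [258.2 187.2] 0.96 [0.7055 0.0492 0.196 ]
side flask_on_stand [312.8 156.6] 0.66 [ 0.6533 -0.5328  0.04  ]
side flask_on_stand [300.6 254.9] 0.58 [0.5429 0.1717 0.04  ]
  tri lamp_knob [ 0.56771427 -0.11282814  0.22934895] 0.0007766809377797014
```

View pics/m2.png

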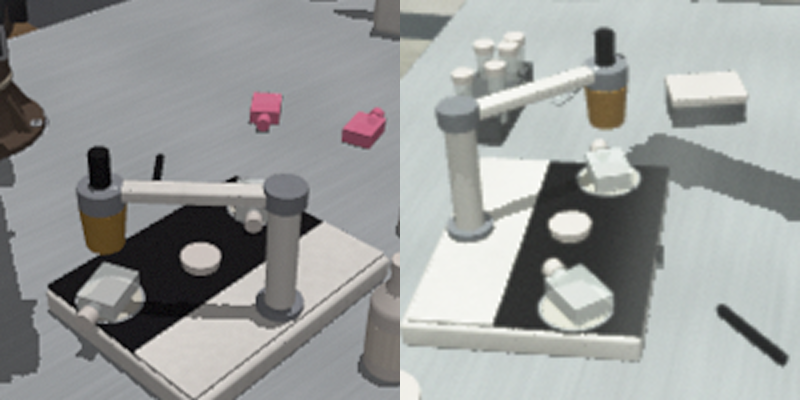

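The flask lies on the right window at left panel (110,292) and right panel (610,165). The lamp head is straight above it at (105,220) and (605,95), and the other flask is undisturbed. The arm is clear, so I'm handing in.

```bash
python3 -c "
from plant import ctrl
print(ctrl.hand_in())"
```

```text
the job is handed in; nothing more can be done
None
```

I laid the waiting flask flat on the free right window, about 1 mm off centre by the wrist camera, with the lamp a few millimetres at most off centre above it; the other flask and the pink look-alikes were left alone, and I handed in at about 30 s.

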